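# Load the hole saws onto the job rack in drilling order

## Task

Move the row of four hole saws from the plywood dowel board to the dark job rack, whose wooden spigots have been set out in the order in which the next job will use the saws. Put each saw mouth down over the spigot of its own size (the largest saw over the largest spigot, and so on down to the smallest), so that all four stand flat on the rack's board.

Things in the scene. Friction and masses are not known exactly. Their poses are not given: they have to be found in the camera images.
- hole_saw_30: hole saw, 30 mm outside and 25 mm inside diameter: dark steel cup, mouth down, 46 mm to its flat top plus a bright boss 21 mm wide, 4 mm high; hollow for 40 mm; 0.05 to 0.2 kg. Origin at the centre of its open mouth (lowest level), z up through the boss. Starts loose over a dowel of the plywood board, up to 6 mm off its axis; which saw is where changes.
- hole_saw_40: hole saw, 40 mm outside and 35 mm inside diameter: dark steel cup, mouth down, 46 mm to its flat top plus a bright boss 21 mm wide, 4 mm high; hollow for 40 mm; 0.05 to 0.2 kg. Origin at the centre of its open mouth (lowest level), z up through the boss. Starts loose over a dowel of the plywood board, up to 6 mm off its axis; which saw is where changes.
- hole_saw_51: hole saw, 51 mm outside and 46 mm inside diameter: dark steel cup, mouth down, 46 mm to its flat top plus a bright boss 21 mm wide, 4 mm high; hollow for 40 mm; 0.05 to 0.2 kg. Origin at the centre of its open mouth (lowest level), z up through the boss. Starts loose over a dowel of the plywood board, up to 6 mm off its axis; which saw is where changes.
- hole_saw_62: hole saw, 62 mm outside and 57 mm inside diameter: dark steel cup, mouth down, 46 mm to its flat top plus a bright boss 21 mm wide, 4 mm high; hollow for 40 mm; 0.05 to 0.2 kg. Origin at the centre of its open mouth (lowest level), z up through the boss. Starts loose over a dowel of the plywood board, up to 6 mm off its axis; which saw is where changes.
- spigot_16: light wooden spigot fixed upright on the dark job rack, 30 mm high, 16 mm in diameter for its lower 14 mm, tapering to 4 mm at the top. The 30 mm hole saw (bore 9 mm wider) belongs over it; a smaller saw jams and stands high. Origin on its axis at the board's upper surface, z up. Which of the rack's four places it has changes.
- spigot_26: light wooden spigot fixed upright on the dark job rack, 30 mm high, 26 mm in diameter for its lower 14 mm, tapering to 14 mm at the top. The 40 mm hole saw (bore 9 mm wider) belongs over it; a smaller saw jams and stands high. Origin on its axis at the board's upper surface, z up. Which of the rack's four places it has changes.
- spigot_37: light wooden spigot fixed upright on the dark job rack, 30 mm high, 37 mm in diameter for its lower 14 mm, tapering to 25 mm at the top. The 51 mm hole saw (bore 9 mm wider) belongs over it; a smaller saw jams and stands high. Origin on its axis at the board's upper surface, z up. Which of the rack's four places it has changes.
- spigot_48: light wooden spigot fixed upright on the dark job rack, 30 mm high, 48 mm in diameter for its lower 14 mm, tapering to 36 mm at the top. The 62 mm hole saw (bore 9 mm wider) belongs over it; a smaller saw jams and stands high. Origin on its axis at the board's upper surface, z up. Which of the rack's four places it has changes.
- dowel_board: pale plywood board 310 x 84 mm, fixed, upper surface 20 mm above the bench. Four steel dowels, 8 mm thick, 25 mm high, stand on it in a row at x = -112.5, -37.5, 37.5, 112.5 mm, y = 0; the hole saws start over them. Origin at the middle of its underside; x along its length, roughly away from the robot, z up.
- job_rack: dark hardwood board 320 x 90 mm, fixed, upper surface 26 mm above the bench. The spigots stand on it in a row at x = -112.5, -37.5, 37.5, 112.5 mm, y = 0. Origin at the middle of its underside; x along its length, roughly away from the robot, z up. The boards lie side by side, either one on the left, a pencil and marker between; a tall red tool box and a paint tin stand beyond their far ends.
There are look-alikes about, which are no part of the job. Leave any blue look-alike of the hole_saw_51 alone.

How it is judged:
By the outcome, as a careful person would: the job done as asked, in the order asked, and still so for the second after the job is handed in, with the robot touching nothing.
It also fails if it takes over 115 s, if anything falls off the work surface, if the arm or the gripper's body presses on something with over 40 N, if the wrist force passes 120 N, or if a joint passes its speed limit or range.

## Robot

A 7-joint arm with a two-finger parallel gripper is mounted at the origin on a cart in front of the work surface, level with it; the furniture and walls round the work are solid. World frame = base frame: x ahead of the robot, y to its left, z up, the work surface at z = 0. Lengths are in m, angles in rad, forces in N, time in s.
With the tool pointing down it reaches from about 0.4 to 0.875 m from the base axis. Payload 19.3 kg.
Tool frame: the origin (TCP) lies on the mounting face of the last link; the fingertips stand 173 mm ahead of it and the grasp point (between the pads) lies 155 mm ahead of it (bot.grip_point_offset is the distance from the TCP to the grasp point, in m); z points along the fingers, y is the line along which they close (so a half turn about z gives the same grasp; the last joint's range is limited). The gripper opens to 85 mm and grips with 20 to 120 N. Pads are 22 mm wide; open, the fingers measure 114 mm over their backs; the gripper's body (76 mm by 85 mm) begins 54 mm behind the grasp point. The pads swing forward as they close: fully open they stand 13 mm farther back than shut.
Start: joints at [1.204, 0.521, -0.036, 1.599, 0.021, 1.021, -0.113], TCP at [0.183, -0.598, 0.405] pointing down, gripper open.
Joint ranges: [-2.91, 2.91], [-0.3, 2.13], [-1.5, 1.42], [0.17, 2.43], [-1.26, 4.41], [0.16, 1.93], [-2.52, 2.52]. Speed limits (rad/s): [1.89, 1.89, 2.39, 2.39, 3.01, 3.01, 3.01].

## Interface

Orientations are given as [roll, pitch, yaw] about the fixed x, y, z axes, in that order (R = Rz(yaw) Ry(pitch) Rx(roll)).
In Python, from workcell import bot gives the robot as it stands.
- The arm moves only by the tool arm_command, never from a script. Its argument "deltas" is a list of rows, each a list of 3 entries, a list of its own where there are three numbers: the shift along the tool's x, y, z in cm, then the turn, a rotation vector about the tool's x, y, z in rad, then the finger opening in cm, from 0 to 8.54. In form: [[[tx, ty, tz], [rx, ry, rz], claw], ...]. A call has 1 to 20 rows; each row shifts and turns the commanded pose from where the row before left it, along the tool's axes as they then stand; what a row does not reach is not made up. A row lasts 1/10 s, in which the tool goes at most 50 mm and 8.59 degrees, less where a joint would pass 70% of its speed; a pose out of reach is approached as far as the arm can. A call with a gripper value outside its range is refused whole. The fingers move at their own pace and stop on an object; "newtons" is the grip in N (left out, the last holds). Time passes only in rows, so rows that do not move let the fingers close. It gives the time, the measured TCP pose, the force, the opening and the grip force at its end, in the units of the state.
- bot.observe(): the state, without advancing time (a new reading comes with each control period).
- bot.grab_frame(name): name is "scene" or "top" or "wrist"; returns a dict with "frame" (420x560x3 uint8, red, green, blue), "K" (3x3 intrinsics, pixels), "rvec" (rotation vector, rad) and "tvec" (3), from world to camera coordinates, as OpenCV has them; the wrist camera has in their place "T_tool_cam" (4x4, takes a point from camera to tool coordinates, whose origin is the TCP and whose axes are the flange's). Camera axes: x right, y down, z forward; pixel columns grow to the right and rows downward; lengths in m; the calibration is good to about 2 mm. A picture is of the moment at which its call begins: read the wrist's pose just before it. There is no depth.
- bot.job_done(): hands the job in; it is judged then, once.
Trained networks look in a picture, given as the dict that the camera call returned (one of the last four; its "shot" number tells which), for a name from the list of things; names that differ only in an ending like _2 or _b are one class to them, and where a whole thing is asked for, a point or a joint stands for the part that bears it (a point fixed in the world has none). Each returns a list of dicts, best first, with "p" (0 to 1); they miss things now and then, are a little off and sometimes report something else, mostly with a low value. They report only what shows in the picture. A call takes as long as a camera call. They do not tell look-alikes from the thing itself.
- bot.find_in(name, picture): "rect" ([left, top, width, height] in pixels, round what is visible of it).
- bot.mark_of(name, picture): "at" ([column, row] in pixels: a listed point, or the origin of a listed thing).
The state is a dict: "clock": time; "qpos": joint angles; "qd": joint speeds; "joint_efforts": joint torques, N m; "position": TCP position; "tool_rot": TCP orientation; "force": force on the tool from outside, world axes, zero at the start; "moment": the same for the moment, N m; "grip_width": finger opening in m; "finger_force": force on a finger pad.
Only numpy, scipy, OpenCV 4.12 (cv2) and the standard library are available. Lean on these libraries where they do the work, as an engineer would, in place of code of your own. Each camera call takes 0.05 s, during which the arm holds its last target. There are 200 camera calls.

## Working session

There is one attempt and no reset: what is moved stays moved. The work goes in short steps, Python scripts to look and compute and a tool call to move; the robot and the scene stay as the last step left them, time stands still between calls to the robot, and variables do not carry over. Pictures are saved under pics/ and viewed, at most 14 in all, crops included, and the job is handed in when it is done.

Besides the shell and the picture viewer there is one more tool, called after ">>>" as name([rows], argument=value, ...), one row to a line, values as JSON. arm_command: Moves the arm, as the interface text tells. Its arguments: {"type":"object","properties":{"deltas":{"type":"array","items":{"type":"array"}},"newtons":{"type":"number"}},"required":["deltas"]}

View pics/scene0.png

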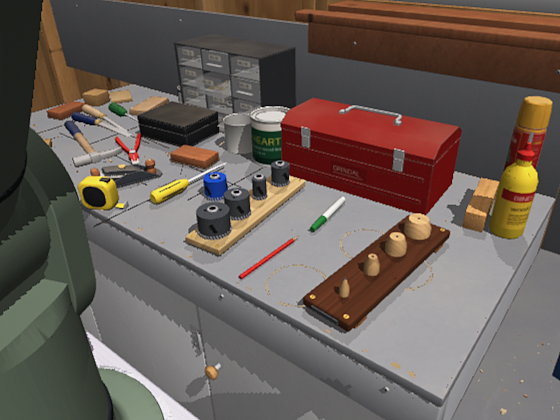

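View pics/top0.png

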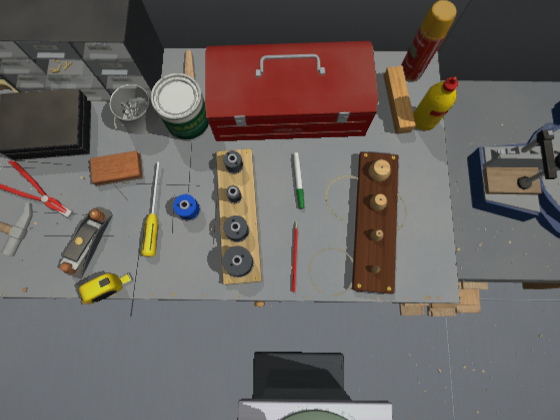

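Scene and top pictures: the saws stand on the pale board, near to far 62 (top 237,262), 51 (235,228), 30 (233,193) and 40 (233,160). The blue look-alike at top (186,206) is to be left alone. Spigots on the dark rack run near to far 16 (375,268), 26 (377,236), 37 (379,202), 48 (379,170).

```bash
cat >> h.py <<'E'
def rowfit(pts):
    # pts Nx2 ; assign pitch slots about best line, return centre,yaw,resid
    from scipy.optimize import least_squares
    pts=np.array(pts);sl=np.array([-.1125,-.0375,.0375,.1125])
    def f(q):
        c,s=np.cos(q[2]),np.sin(q[2]);P=np.c_[q[0]+sl*c,q[1]+sl*s]
        d=pts[:,None]-P[None];i=(d**2).sum(2).argmin(1);return d[np.arange(len(pts)),i].ravel()
    r=least_squares(f,[.535,pts[:,1].mean(),0],loss='soft_l1',f_scale=.004,diff_step=1e-5);return r.x,f(r.x)
def move_to(s,xyz,yaw):
    Rt=R.from_euler('xyz',s["tool_rot"]);d=Rt.inv().apply(np.array(xyz)-s["position"])*100
    rv=(Rt.inv()*R.from_euler('xyz',[np.pi,0,yaw])).as_rotvec();return d.round(2),rv.round(4)
E
python3 - <<'E'
from h import *
s=bot.observe()
w=bot.grab_frame("wrist");print(np.round(w["T_tool_cam"],3).tolist(),np.round(w["K"],0).tolist())
p=bot.grab_frame("top")
S=[at(p,m["at"],.02)[:2] for m in bot.mark_of("hole_saw_51",p)];print(np.round(S,3).tolist())
Q=[at(p,m["at"],.026)[:2] for m in bot.mark_of("spigot_37",p)];print(np.round(Q,3).tolist())
print(rowfit([x for x in S if x[1]<.23]),rowfit(Q))
E
```

```text
[[0.0, -0.965, -0.26, 0.066], [1.0, 0.001, -0.002, -0.001], [0.002, -0.26, 0.965, 0.031], [0.0, 0.0, 0.0, 1.0]] [[337.0, 0.0, 280.0], [0.0, 337.0, 207.0], [0.0, 0.0, 1.0]]
[[0.505, 0.167], [0.556, 0.282], [0.435, 0.169], [0.584, 0.182]]
[[0.565, -0.141], [0.652, -0.153], [0.427, -0.127], [0.494, -0.136]]
(array([0.54562643, 0.17679125, 0.08960847]), array([-0.00293942, -0.00597744,  0.00151955,  0.00185573,  0.00097596,
        0.00179932])) (array([ 0.53473313, -0.13918636, -0.10889465]), array([-7.09737988e-03,  2.74552326e-03,  5.78952743e-03, -1.17971562e-03,
        3.87545793e-03,  3.48607784e-05, -3.39775728e-03, -1.22000934e-03]))
```

>>> arm_command([
  [[2.5, -1.7, -0.3], [0, 0, 0.025], 8.5],
  [[3.1, -2.0, -0.3], [0, 0, 0.025], 8.5],
  [[3.1, -1.9, -0.3], [0, 0, 0.025], 8.5],
  [[3.2, -1.8, -0.3], [0, 0, 0.025], 8.5],
  [[3.2, -1.7, -0.3], [0, 0, 0.025], 8.5],
  [[3.2, -1.6, -0.3], [0, 0, 0.025], 8.5],
  [[3.3, -1.6, -0.3], [0, 0, 0.025], 8.5],
  [[3.3, -1.5, -0.3], [0, 0, 0.025], 8.5],
  [[3.3, -1.4, -0.3], [0, 0, 0.025], 8.5],
  [[3.3, -1.3, -0.3], [0, 0, 0.025], 8.5],
  [[3.4, -1.2, -0.3], [0, 0, 0.025], 8.5],
  [[3.4, -1.1, -0.3], [0, 0, 0.025], 8.5],
  [[3.4, -1.0, -0.3], [0, 0, 0.025], 8.5],
  [[3.4, -1.0, -0.3], [0, 0, 0.025], 8.5],
  [[3.4, -0.9, -0.3], [0, 0, 0.025], 8.5],
  [[2.5, -0.5, -0.1], [0, 0, 0.025], 8.5],
  [[0, 0, 0], [0, 0, 0], 8.5],
  [[0, 0, 0], [0, 0, 0], 8.5],
])

```text
clock: 3.1
position: [0.6557, -0.3252, 0.4501]
tool_rot: [-3.142, 0.001, -0.103]
force: [-0.2, -0.7, 0.4]
grip_width: 0.085
finger_force: 0.0
```

>>> arm_command([
  [[-1.6, -2.2, 0], [0, 0, 0.006], 8.5],
  [[-2.5, -3.5, 0], [0, 0, 0], 8.5],
  [[-2.5, -3.5, 0], [0, 0, 0], 8.5],
  [[-2.5, -3.5, 0], [0, 0, 0], 8.5],
  [[-2.2, -3.1, 0], [0, 0, 0], 8.5],
  [[-1.2, -1.6, 0], [0, 0, 0], 8.5],
  [[0, 0, 0], [0, 0, 0], 8.5],
  [[0, 0, 0], [0, 0, 0], 8.5],
])

```text
clock: 3.9
position: [0.5497, -0.1395, 0.4513]
tool_rot: [3.141, -0.001, -0.11]
force: [0.1, -1.1, 0.2]
grip_width: 0.0853
finger_force: 0.0
```

```bash
python3 - <<'E'
from h import *
s=bot.observe();print(s["position"],s["tool_rot"])
w=bot.grab_frame("wrist");save(w,"w1")
M=sorted(bot.mark_of("spigot_37",w),key=lambda m:m["at"][1]);Q=[at(w,m["at"],.026,s)[:2] for m in M]
for m,q in zip(M,Q): print(m["p"],m["at"],q.round(4))
print(rowfit(Q))
for m in bot.find_in("spigot_37",w): print(m)
E
```

```text
[ 0.54965083 -0.13952254  0.45131423] [ 3.14102229e+00 -9.05767626e-04 -1.09704476e-01]
0.89 [276.1, 87.7] [ 0.6462 -0.1441]
0.71 [277.0, 153.3] [ 0.5744 -0.1371]
0.5 [280.1, 273.9] [ 0.4216 -0.1239]
(array([ 0.53488521, -0.1339163 , -0.08922303]), array([-7.61603244e-04, -1.75408077e-04,  2.20980028e-03,  1.90413908e-04,
       -1.24195114e-03, -1.49588589e-05]))
{'rect': [261.9, 136.3, 30.7, 35.6], 'p': 0.96}
{'rect': [252.8, 65.4, 48.1, 42.7], 'p': 0.86}
{'rect': [268.6, 207.6, 22.6, 23.5], 'p': 0.81}
{'rect': [275.9, 271.7, 16.2, 13.3], 'p': 0.67}
{'rect': [1.7, 161.8, 23.5, 32.1], 'p': 0.28}
```

View pics/w1.png

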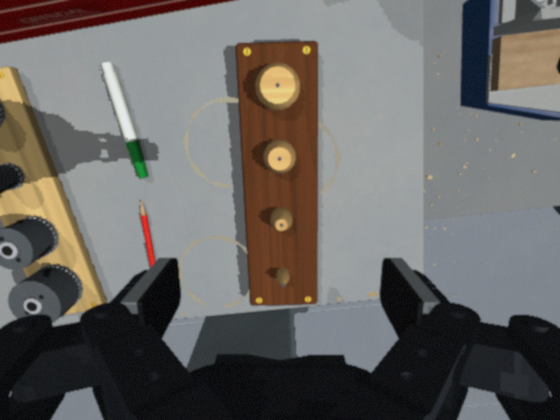

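The picture shows the rack with spigot tops 48 (277,85), 37 (279,157), 26 (282,225), 16 (283,276). I'll measure the board's edges and the spigot tops metrically.

```bash
cat >> h.py <<'E'
def warp(w,s,z,x0,x1,y0,y1,mm=.0005):
    # top-down image on plane z: col=(y1-y)/mm, row=(x1-x)/mm
    W=np.array([[x0,y0],[x0,y1],[x1,y1],[x1,y0]])
    K=np.array(w["K"])
    if "rvec" in w: Rm=cv2.Rodrigues(np.array(w["rvec"],float))[0];t=np.array(w["tvec"]).ravel()
    else:
        T=np.eye(4);T[:3,:3]=R.from_euler('xyz',s["tool_rot"]).as_matrix();T[:3,3]=s["position"]
        I=np.linalg.inv(T@np.array(w["T_tool_cam"]));Rm,t=I[:3,:3],I[:3,3]
    uv=(K@(Rm@np.c_[W,np.full(4,z)].T+t[:,None])).T;uv=uv[:,:2]/uv[:,2:]
    d=np.c_[(y1-W[:,1])/mm,(x1-W[:,0])/mm]
    H=cv2.getPerspectiveTransform(uv.astype(np.float32),d.astype(np.float32))
    return cv2.warpPerspective(w["frame"],H,(round((y1-y0)/mm),round((x1-x0)/mm)))
E
python3 - <<'E'
from h import *
s=bot.observe();w=bot.grab_frame("wrist")
b=(.35,.72,-.24,-.04)
A=warp(w,s,.026,*b).astype(int)
m=((A[...,0]>A[...,2]+25)&(A[...,0]<130)).astype(np.uint8)
m=cv2.morphologyEx(m,cv2.MORPH_OPEN,np.ones((9,9),np.uint8));m=cv2.morphologyEx(m,cv2.MORPH_CLOSE,np.ones((61,61),np.uint8))
c=max(cv2.findContours(m,0,2)[0],key=cv2.contourArea);r=cv2.minAreaRect(c)
print("rack",b[1]-r[0][1]*.0005,b[3]-r[0][0]*.0005,np.array(r[1])*.5,r[2])
B=warp(w,s,.056,*b);hsv=cv2.cvtColor(B,cv2.COLOR_RGB2HSV)
out=np.hstack([A.astype(np.uint8),B,np.dstack([m*255]*3)]);cv2.imwrite("pics/w2.png",cv2.resize(out[:,:,::-1],(780,480)))
m2=((B[...,0]>190)&(B[...,1]>150)&(B[...,2]<190)).astype(np.uint8)
for c in cv2.findContours(m2,0,2)[0]:
    if cv2.contourArea(c)>30:
        (u,v),rr=cv2.minEnclosingCircle(c);print("top",round(b[1]-v*.0005,4),round(b[3]-u*.0005,4),"d",round(rr,1))
E
```

```text
rack 0.5350615844726563 -0.13634286499023437 [ 88.05284882 315.91183472] 4.788466930389404
top 0.4 -0.1549 d 6.2
top 0.405 -0.0959 d 6.2
top 0.4976 -0.1332 d 12.7
top 0.572 -0.1396 d 24.9
top 0.6463 -0.1461 d 36.1
top 0.6764 -0.1779 d 6.4
top 0.6813 -0.119 d 6.7
```

View pics/w2.png

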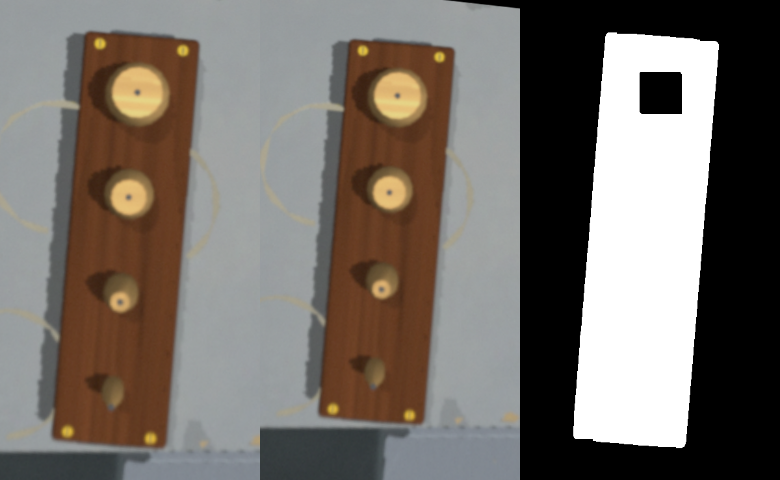

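The boards' measurements agree (pitch 74.5 mm, top diameters 13/25/36 mm). Next the saws.

>>> arm_command([
  [[0.1, -2.4, 0], [0, 0, -0.02], 8.5],
  [[0.1, -4.0, 0], [0, 0, -0.025], 8.5],
  [[0.1, -4.2, 0], [0, 0, -0.025], 8.5],
  [[0.1, -4.2, 0], [0, 0, -0.025], 8.5],
  [[0.1, -4.2, 0], [0, 0, -0.025], 8.5],
  [[0.1, -4.2, 0], [0, 0, -0.025], 8.5],
  [[0.1, -4.0, 0], [0, 0, -0.025], 8.5],
  [[0.1, -2.8, 0], [0, 0, -0.02], 8.5],
  [[0.1, -1.5, 0], [0, 0, -0.01], 8.5],
  [[0, 0, 0], [0, 0, 0], 8.5],
  [[0, 0, 0], [0, 0, 0], 8.5],
])

```text
clock: 5.2
position: [0.5659, 0.1742, 0.4505]
tool_rot: [3.141, 0.0, 0.089]
force: [1.2, -1.1, -0.1]
grip_width: 0.085
finger_force: 0.0
```

```bash
python3 - <<'E'
from h import *
s=bot.observe();print(s["position"],s["tool_rot"]);w=bot.grab_frame("wrist")
b=(.38,.72,.08,.30)
A=warp(w,s,.066,*b);B=warp(w,s,.070,*b)
cv2.imwrite("pics/w3.png",cv2.resize(np.hstack([A,B])[:,:,::-1],(776,600)))
g=cv2.GaussianBlur(cv2.cvtColor(B,cv2.COLOR_RGB2GRAY),(5,5),0)
for n,I,lo,hi in(("boss",B,17,25),("rim",A,26,70)):
    c=cv2.HoughCircles(cv2.GaussianBlur(cv2.cvtColor(I,cv2.COLOR_RGB2GRAY),(5,5),0),cv2.HOUGH_GRADIENT,1,60,param1=80,param2=18,minRadius=lo,maxRadius=hi)
    for u,v,r in sorted(c[0].tolist(),key=lambda q:-q[1]): print(n,round(b[1]-v*.0005,4),round(b[3]-u*.0005,4),"d",r)
for m in bot.mark_of("hole_saw_51",w): print(m["p"],m["at"],at(w,m["at"],.02,s).round(4))
E
```

```text
[0.56593136 0.17423459 0.45046164] [3.14082075e+00 3.25290109e-04 8.92194317e-02]
boss 0.4347 0.1677 d 19.899999618530273
boss 0.5052 0.1732 d 20.200000762939453
boss 0.5607 0.2838 d 19.100000381469727
boss 0.5827 0.1822 d 19.299999237060547
boss 0.6583 0.1867 d 19.899999618530273
rim 0.4347 0.1682 d 61.29999923706055
rim 0.5052 0.1742 d 50.5
rim 0.5607 0.2838 d 46.900001525878906
rim 0.5822 0.1827 d 28.5
rim 0.6577 0.1877 d 41.099998474121094
0.92 [276.8, 275.7] [0.4317 0.1679 0.02  ]
0.8 [275.1, 160.4] [0.5806 0.1829 0.02  ]
0.75 [277.6, 89.0] [0.6605 0.187  0.02  ]
0.7 [189.5, 171.3] [0.5585 0.2837 0.02  ]
0.66 [276.5, 220.4] [0.5067 0.1749 0.02  ]
```

View pics/w3.png

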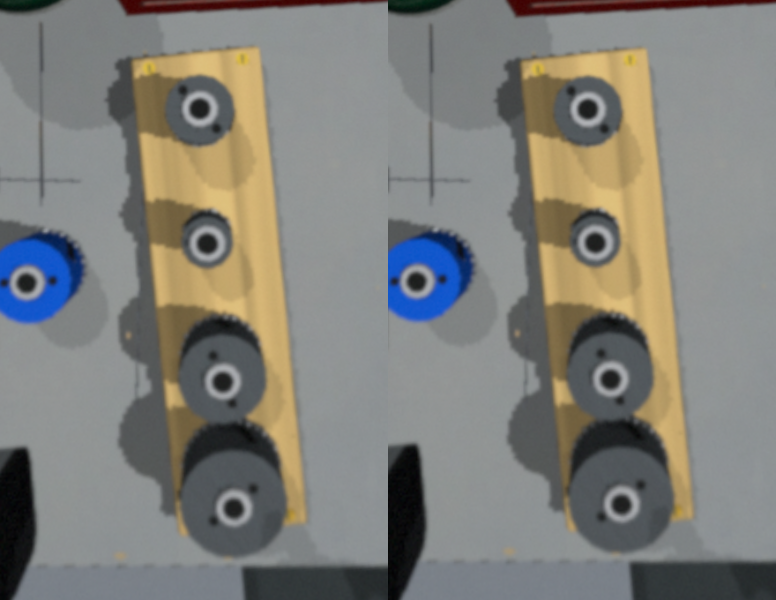

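The crop shows the four grey saws with diameters measured at 61 (.435,.168), 50.5 (.505,.173), 28.5 (.582,.182) and 41 (.658,.187). The blue 51 look-alike stands off the board at (.561,.284). I checked whether the tool box is in the way of the far places.

```bash
python3 - <<'E'
from h import *
p=bot.grab_frame("scene")
K=np.array(p["K"]);Rm=cv2.Rodrigues(np.array(p["rvec"],float))[0];t=np.array(p["tvec"]).ravel()
for lo in((433,207),(285,170)):
    q=at(p,lo,0);print("base",q.round(3))
    for z in(.05,.1,.15,.2):
        u=K@(Rm@(q+[0,0,z])+t);print(z,(u[:2]/u[2]).round())
q=bot.grab_frame("top")
print(at(q,(290,138),0).round(3),ray(q,(0,0))[0].round(3))
print(move_to(bot.observe(),[.5052,.1735,.27],.089))
E
```

```text
base [ 0.791 -0.122  0.   ]
0.05 [436. 186.]
0.1 [440. 164.]
0.15 [444. 141.]
0.2 [448. 117.]
base [0.746 0.241 0.   ]
0.05 [285. 151.]
0.1 [284. 132.]
0.15 [284. 111.]
0.2 [283.  90.]
[0.736 0.054 0.   ] [0.333 0.073 0.918]
(array([-6.05, -0.47, 18.08]), array([ 0.0004, -0.0001, -0.0002]))
```

Toolbox lid is about 0.14 m high at x≈0.745, so the wrist (camera at z≈0.17) clears it. First saw: 51.

>>> arm_command([
  [[-0.7, -0.1, 2.0], [0, 0, 0], 8.5],
  [[-1.2, -0.1, 3.6], [0, 0, 0], 8.5],
  [[-1.3, -0.1, 4.0], [0, 0, 0], 8.5],
  [[-1.3, -0.1, 4.0], [0, 0, 0], 8.5],
  [[-1.0, -0.1, 3.0], [0, 0, 0], 8.5],
  [[-0.5, 0.0, 1.5], [0, 0, 0], 8.5],
  [[0, 0, 0], [0, 0, 0], 8.5],
])

```text
clock: 6.1
position: [0.5045, 0.1743, 0.2681]
tool_rot: [3.14, 0.003, 0.09]
force: [1.2, -0.9, 0.4]
grip_width: 0.0843
finger_force: 0.0
```

```bash
python3 - <<'E'
from h import *
print(move_to(bot.observe(),[.5052,.1735,.198],.089))
E
```

```text
(array([0.08, 0.08, 7.01]), array([0.0012, 0.0032, 0.0013]))
```

>>> arm_command([
  [[0.1, 0.1, 2.0], [0, 0, 0], 8.5],
  [[0, 0, 2.5], [0, 0, 0], 8.5],
  [[0, 0, 1.6], [0, 0, 0], 8.5],
  [[0, 0, 0.9], [0, 0, 0], 8.5],
  [[0, 0, 0], [0, 0, 0], 8.5],
  [[0, 0, 0], [0, 0, 0], 4.0],
  [[0, 0, 0], [0, 0, 0], 4.0],
  [[0, 0, 0], [0, 0, 0], 4.0],
  [[0, 0, 0], [0, 0, 0], 4.0],
  [[0, 0, 0], [0, 0, 0], 4.0],
  [[0, 0, 0], [0, 0, 0], 4.0],
  [[0, 0, 0], [0, 0, 0], 4.0],
], newtons=40)

```text
clock: 7.3
position: [0.5068, 0.1742, 0.2008]
tool_rot: [-3.141, -0.001, 0.09]
force: [-1.0, -1.2, 9.3]
grip_width: 0.0495
finger_force: 39.7
```

>>> arm_command([
  [[0, 0, -1.5], [0, 0, 0], 4.0],
  [[0, 0, -3.0], [0, 0, 0], 4.0],
  [[0, 0, -3.0], [0, 0, 0], 4.0],
  [[0, 0, -1.5], [0, 0, 0], 4.0],
  [[0.4, 2.0, 0], [0, 0, 0.01], 4.0],
  [[0.6, 3.5, 0], [0, 0, 0.02], 4.0],
  [[0.7, 4.2, 0], [0, 0, 0.025], 4.0],
  [[0.8, 4.2, 0], [0, 0, 0.025], 4.0],
  [[0.8, 4.2, 0], [0, 0, 0.025], 4.0],
  [[0.8, 4.2, 0], [0, 0, 0.025], 4.0],
  [[0.8, 4.2, 0], [0, 0, 0.025], 4.0],
  [[0.8, 3.0, 0], [0, 0, 0.02], 4.0],
  [[0.3, 1.7, 0], [0, 0, 0], 4.0],
  [[0, 0, 0], [0, 0, 0], 4.0],
  [[0, 0, 0], [0, 0, 0], 4.0],
])

```text
clock: 8.8
position: [0.5698, -0.1362, 0.2899]
tool_rot: [-3.141, -0.0, -0.084]
force: [-0.1, 0.3, -1.4]
grip_width: 0.0495
finger_force: 41.8
```

```bash
python3 - <<'E'
from h import *
s=bot.observe();print(s["position"],move_to(s,[.5722,-.1396,.206],-.086))
w=bot.grab_frame("wrist");save(w,"w4")
# saw boss: circle in warped plane at boss-top height
z=s["position"][2]-.2+.07
b=(.50,.64,-.20,-.08)
B=warp(w,s,z,*b)
c=cv2.HoughCircles(cv2.GaussianBlur(cv2.cvtColor(B,cv2.COLOR_RGB2GRAY),(5,5),0),cv2.HOUGH_GRADIENT,1,60,param1=80,param2=14,minRadius=17,maxRadius=25)
if c is not None:
  for u,v,r in c[0]: print(b[1]-v*.0005,b[3]-u*.0005,r)
E
```

```text
[ 0.56977906 -0.13623992  0.2898505 ] (array([0.27, 0.32, 8.38]), array([-0.0006, -0.    ,  0.0024]))
0.56874996 -0.13425 19.4
0.60675 -0.13975 17.4
0.61625 -0.10725 22.2
```

View pics/w4.png

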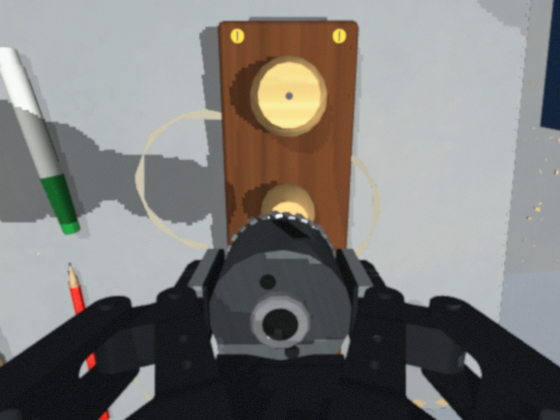

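The picture shows the 51 saw upright in the jaws with its boss at (280,321), and spigot 37 just ahead of it at (289,200). Lowering.

>>> arm_command([
  [[0.3, 0.4, 0.5], [0, 0, 0], 4.0],
  [[0, 0, 1.5], [0, 0, 0], 4.0],
  [[0, 0, 1.5], [0, 0, 0], 4.0],
  [[0, 0, 1.0], [0, 0, 0], 4.0],
  [[0, 0, 1.0], [0, 0, 0], 4.0],
  [[0, 0, 1.0], [0, 0, 0], 4.0],
  [[0, 0, 0.6], [0, 0, 0], 4.0],
  [[0, 0, 0.5], [0, 0, 0], 4.0],
  [[0, 0, 0], [0, 0, 0], 4.0],
])

```text
clock: 9.75
position: [0.5724, -0.1411, 0.2132]
tool_rot: [-3.142, 0.001, -0.084]
force: [-0.5, 0.6, -1.8]
grip_width: 0.0494
finger_force: 41.8
```

>>> arm_command([
  [[0, 0, 0.3], [0, 0, 0], 4.0],
  [[0, 0, 0.2], [0, 0, 0], 4.0],
  [[0, 0, 0.1], [0, 0, 0], 4.0],
  [[0, 0, 0], [0, 0, 0], 4.0],
])

```text
clock: 10.15
position: [0.5725, -0.1412, 0.2077]
tool_rot: [-3.142, -0.0, -0.084]
force: [0.3, 0.3, -1.0]
grip_width: 0.0497
finger_force: 41.8
```

>>> arm_command([
  [[0, 0, 0.1], [0, 0, 0], 6.0],
  [[0, 0, 0], [0, 0, 0], 8.5],
  [[0, 0, 0], [0, 0, 0], 8.5],
  [[0, 0, 0], [0, 0, 0], 8.5],
  [[0, 0, -1.5], [0, 0, 0], 8.5],
  [[0, 0, -3.0], [0, 0, 0], 8.5],
  [[0, 0, -3.0], [0, 0, 0], 8.5],
  [[-0.4, -1.6, -1.0], [0, 0, -0.015], 8.5],
  [[-1.6, -3.8, 0], [0, 0, -0.02], 8.5],
  [[-1.8, -4.1, 0], [0, 0, -0.02], 8.5],
  [[-1.8, -4.1, 0], [0, 0, -0.02], 8.5],
  [[-1.8, -4.1, 0], [0, 0, -0.02], 8.5],
  [[-1.8, -4.1, 0], [0, 0, -0.02], 8.5],
  [[-1.8, -4.1, 0], [0, 0, -0.02], 8.5],
  [[-1.6, -3.0, 0], [0, 0, -0.02], 8.5],
  [[-1.2, -2.0, 0], [0, 0, -0.02], 8.5],
  [[0, 0, 0], [0, 0, 0], 8.5],
  [[0, 0, 0], [0, 0, 0], 8.5],
])

```text
clock: 11.95
position: [0.4374, 0.1684, 0.2922]
tool_rot: [3.142, -0.0, 0.092]
force: [2.2, -0.7, 0.8]
grip_width: 0.085
finger_force: 0.0
```

```bash
cat > g.py <<'E'
import sys
from h import *
x,y,z,yaw=map(float,sys.argv[1:5])
s=bot.observe();print(np.round(s["position"],4),move_to(s,[x,y,z],yaw))
E
python3 g.py .4345 .168 .199 .089; python3 - <<'E'
from h import *
p=bot.grab_frame("scene");save(p,"s1")
cv2.imwrite("pics/s1c.png",cv2.resize(p["frame"][140:340,180:480,::-1],None,fx=2.5,fy=2.5))
E
```

```text
[0.4374 0.1684 0.2922] (array([-0.29,  0.02,  9.32]), array([ 0.    , -0.0005,  0.003 ]))
```

View pics/s1c.png

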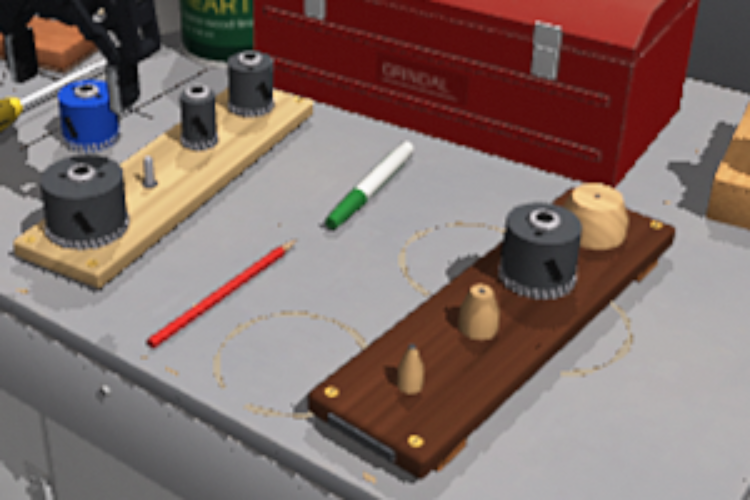

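The 51 saw stands flat over spigot 37 (crop 540,250); the other three are undisturbed. Next, the 62.

>>> arm_command([
  [[-0.3, 0, 2.0], [0, 0, 0], 8.5],
  [[0, 0, 2.8], [0, 0, 0], 8.5],
  [[0, 0, 2.5], [0, 0, 0], 8.5],
  [[0, 0, 1.3], [0, 0, 0], 8.5],
  [[0, 0, 0.7], [0, 0, 0], 8.5],
  [[0, 0, 0], [0, 0, 0], 8.5],
  [[0, 0, 0], [0, 0, 0], 5.5],
  [[0, 0, 0], [0, 0, 0], 5.5],
  [[0, 0, 0], [0, 0, 0], 5.5],
  [[0, 0, 0], [0, 0, 0], 5.5],
  [[0, 0, 0], [0, 0, 0], 5.5],
  [[0, 0, 0], [0, 0, 0], 5.5],
])

```text
clock: 13.2
position: [0.4349, 0.1677, 0.1996]
tool_rot: [-3.141, -0.001, 0.09]
force: [-1.3, -1.0, 7.0]
grip_width: 0.0605
finger_force: 41.5
```

>>> arm_command([
  [[0, 0, -1.5], [0, 0, 0], 5.5],
  [[0, 0, -3.0], [0, 0, 0], 5.5],
  [[0, 0, -3.0], [0, 0, 0], 5.5],
  [[0, 0, -1.5], [0, 0, 0], 5.5],
  [[1.2, 1.8, 0], [0, 0, 0.015], 5.5],
  [[2.4, 3.6, 0], [0, 0, 0.02], 5.5],
  [[2.6, 3.9, 0], [0, 0, 0.02], 5.5],
  [[2.6, 3.9, 0], [0, 0, 0.02], 5.5],
  [[2.6, 3.9, 0], [0, 0, 0.02], 5.5],
  [[2.6, 3.9, 0], [0, 0, 0.02], 5.5],
  [[2.6, 3.9, 0], [0, 0, 0.02], 5.5],
  [[2.4, 3.4, 0], [0, 0, 0.02], 5.5],
  [[1.4, 2.1, 0], [0, 0, 0.02], 5.5],
  [[0.7, 1.0, 0], [0, 0, 0], 5.5],
  [[0, 0, 0], [0, 0, 0], 5.5],
  [[0, 0, 0], [0, 0, 0], 5.5],
])

```text
clock: 14.8
position: [0.6487, -0.1422, 0.2889]
tool_rot: [-3.141, 0.0, -0.083]
force: [0.8, 0.6, -0.5]
grip_width: 0.0602
finger_force: 43.9
```

```bash
python3 g.py .6469 -.1466 .2062 -.086
```

```text
[ 0.6487 -0.1422  0.2889] (array([-0.14,  0.46,  8.27]), array([-0.0008,  0.0003,  0.003 ]))
```

>>> arm_command([
  [[-0.15, 0.45, 0.5], [0, 0, 0], 5.5],
  [[0, 0, 1.5], [0, 0, 0], 5.5],
  [[0, 0, 1.5], [0, 0, 0], 5.5],
  [[0, 0, 1.0], [0, 0, 0], 5.5],
  [[0, 0, 1.0], [0, 0, 0], 5.5],
  [[0, 0, 1.0], [0, 0, 0], 5.5],
  [[0, 0, 0.6], [0, 0, 0], 5.5],
  [[0, 0, 0.4], [0, 0, 0], 5.5],
  [[0, 0, 0.3], [0, 0, 0], 5.5],
  [[0, 0, 0.2], [0, 0, 0], 5.5],
  [[0, 0, 0.1], [0, 0, 0], 5.5],
  [[0, 0, 0], [0, 0, 0], 5.5],
])

```text
clock: 16.0
position: [0.6472, -0.1477, 0.2078]
tool_rot: [3.142, -0.0, -0.084]
force: [0.2, 0.6, -1.6]
grip_width: 0.0603
finger_force: 43.9
```

>>> arm_command([
  [[0, 0, 0.15], [0, 0, 0], 5.5],
  [[0, 0, 0.05], [0, 0, 0], 7.0],
  [[0, 0, 0], [0, 0, 0], 8.5],
  [[0, 0, 0], [0, 0, 0], 8.5],
  [[0, 0, 0], [0, 0, 0], 8.5],
  [[0, 0, -1.5], [0, 0, 0], 8.5],
  [[0, 0, -3.0], [0, 0, 0], 8.5],
  [[0, 0, -3.0], [0, 0, 0], 8.5],
  [[-0.3, -1.6, -1.0], [0, 0, -0.015], 8.5],
  [[-0.8, -3.8, 0], [0, 0, -0.02], 8.5],
  [[-0.8, -4.5, 0], [0, 0, -0.02], 8.5],
  [[-0.8, -4.5, 0], [0, 0, -0.02], 8.5],
  [[-0.8, -4.5, 0], [0, 0, -0.02], 8.5],
  [[-0.8, -4.5, 0], [0, 0, -0.02], 8.5],
  [[-0.8, -4.5, 0], [0, 0, -0.02], 8.5],
  [[-0.8, -3.1, 0], [0, 0, -0.02], 8.5],
  [[-0.5, -2.0, 0], [0, 0, -0.02], 8.5],
  [[0, 0, 0], [0, 0, 0], 8.5],
  [[0, 0, 0], [0, 0, 0], 8.5],
])

```text
clock: 17.9
position: [0.5861, 0.1827, 0.2912]
tool_rot: [3.141, -0.0, 0.092]
force: [-0.4, -0.8, -0.4]
grip_width: 0.0854
finger_force: 0.0
```

```bash
python3 g.py .5825 .1825 .199 .089
```

```text
[0.5861 0.1827 0.2912] (array([-0.36, -0.01,  9.22]), array([ 0.0001, -0.0003,  0.0027]))
```

>>> arm_command([
  [[-0.35, 0, 2.0], [0, 0, 0], 8.5],
  [[0, 0, 2.8], [0, 0, 0], 8.5],
  [[0, 0, 2.5], [0, 0, 0], 8.5],
  [[0, 0, 1.2], [0, 0, 0], 8.5],
  [[0, 0, 0.7], [0, 0, 0], 8.5],
  [[0, 0, 0], [0, 0, 0], 6.0],
  [[0, 0, 0], [0, 0, 0], 2.0],
  [[0, 0, 0], [0, 0, 0], 2.0],
  [[0, 0, 0], [0, 0, 0], 2.0],
  [[0, 0, 0], [0, 0, 0], 2.0],
  [[0, 0, 0], [0, 0, 0], 2.0],
  [[0, 0, 0], [0, 0, 0], 2.0],
  [[0, 0, 0], [0, 0, 0], 2.0],
])

```text
clock: 19.2
position: [0.5831, 0.182, 0.1996]
tool_rot: [-3.141, -0.001, 0.091]
force: [-0.4, -0.7, 7.8]
grip_width: 0.0286
finger_force: 38.8
```

>>> arm_command([
  [[0, 0, -1.5], [0, 0, 0], 2.0],
  [[0, 0, -3.0], [0, 0, 0], 2.0],
  [[0, 0, -3.0], [0, 0, 0], 2.0],
  [[0, 0, -1.5], [0, 0, 0], 2.0],
  [[-0.9, 1.8, 0], [0, 0, 0.015], 2.0],
  [[-1.9, 3.6, 0], [0, 0, 0.02], 2.0],
  [[-2.0, 3.9, 0], [0, 0, 0.02], 2.0],
  [[-2.0, 3.9, 0], [0, 0, 0.02], 2.0],
  [[-2.0, 3.9, 0], [0, 0, 0.02], 2.0],
  [[-2.0, 3.9, 0], [0, 0, 0.02], 2.0],
  [[-2.0, 3.9, 0], [0, 0, 0.02], 2.0],
  [[-1.7, 3.4, 0], [0, 0, 0.02], 2.0],
  [[-1.0, 1.8, 0], [0, 0, 0.02], 2.0],
  [[-0.5, 0.8, 0], [0, 0, 0], 2.0],
  [[0, 0, 0], [0, 0, 0], 2.0],
  [[0, 0, 0], [0, 0, 0], 2.0],
])

```text
clock: 20.8
position: [0.4277, -0.1277, 0.2889]
tool_rot: [-3.141, -0.001, -0.083]
force: [0.5, 0.4, -1.1]
grip_width: 0.0287
finger_force: 39.5
```

```bash
python3 g.py .423 -.1272 .2056 -.086
```

```text
[ 0.4277 -0.1277  0.2889] (array([-0.48, -0.01,  8.33]), array([-0.0004, -0.0006,  0.0031]))
```

>>> arm_command([
  [[-0.45, 0, 0.5], [0, 0, 0], 2.0],
  [[0, 0, 1.5], [0, 0, 0], 2.0],
  [[0, 0, 1.5], [0, 0, 0], 2.0],
  [[0, 0, 1.0], [0, 0, 0], 2.0],
  [[0, 0, 1.0], [0, 0, 0], 2.0],
  [[0, 0, 1.0], [0, 0, 0], 2.0],
  [[0, 0, 0.6], [0, 0, 0], 2.0],
  [[0, 0, 0.4], [0, 0, 0], 2.0],
  [[0, 0, 0.3], [0, 0, 0], 2.0],
  [[0, 0, 0.2], [0, 0, 0], 2.0],
  [[0, 0, 0.2], [0, 0, 0], 2.0],
  [[0, 0, 0], [0, 0, 0], 2.0],
])

```text
clock: 22.0
position: [0.4227, -0.1282, 0.2067]
tool_rot: [-3.142, -0.0, -0.084]
force: [0.8, 0.1, -0.4]
grip_width: 0.0288
finger_force: 39.5
```

>>> arm_command([
  [[0, 0, 0.1], [0, 0, 0], 2.0],
  [[0, 0, 0.05], [0, 0, 0], 4.0],
  [[0, 0, 0], [0, 0, 0], 6.0],
  [[0, 0, 0], [0, 0, 0], 6.0],
  [[0, 0, 0], [0, 0, 0], 6.0],
  [[0, 0, -1.5], [0, 0, 0], 6.5],
  [[0, 0, -3.0], [0, 0, 0], 8.5],
  [[0, 0, -3.0], [0, 0, 0], 8.5],
  [[1.0, -1.6, -1.0], [0, 0, -0.015], 8.5],
  [[2.6, -3.5, 0], [0, 0, -0.02], 8.5],
  [[2.8, -3.9, 0], [0, 0, -0.02], 8.5],
  [[2.8, -3.9, 0], [0, 0, -0.02], 8.5],
  [[2.8, -3.9, 0], [0, 0, -0.02], 8.5],
  [[2.8, -3.9, 0], [0, 0, -0.02], 8.5],
  [[2.8, -3.9, 0], [0, 0, -0.02], 8.5],
  [[2.8, -3.4, 0], [0, 0, -0.02], 8.5],
  [[2.0, -2.3, 0], [0, 0, -0.02], 8.5],
  [[1.1, -1.2, 0], [0, 0, 0], 8.5],
  [[0, 0, 0], [0, 0, 0], 8.5],
  [[0, 0, 0], [0, 0, 0], 8.5],
])

```text
clock: 24.0
position: [0.6582, 0.186, 0.2898]
tool_rot: [3.141, 0.001, 0.091]
force: [-0.3, 0.2, 0.4]
grip_width: 0.0847
finger_force: 0.0
```

```bash
python3 g.py .658 .187 .201 .089;python3 - <<'E'
from h import *
p=bot.grab_frame("scene")
cv2.imwrite("pics/s2c.png",cv2.resize(p["frame"][110:330,180:480,::-1],None,fx=2.6,fy=2.6))
E
```

```text
[0.6582 0.186  0.2898] (array([-0.  , -0.1 ,  8.88]), array([0.0004, 0.0008, 0.0019]))
```

View pics/s2c.png

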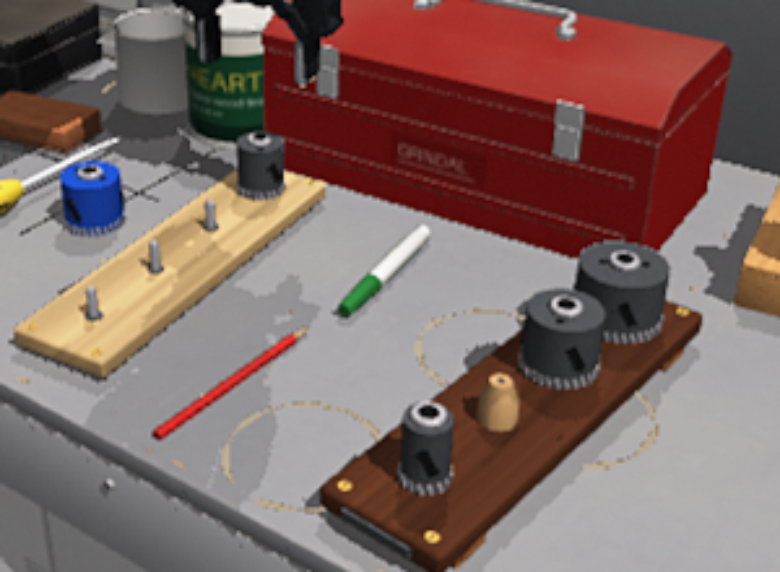

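The 30, 51 and 62 saws are seated on the rack (crop 428,445; 562,340; 622,290), spigot 26 is free at (498,400), and the last saw, 40, is at (260,165). I'll lower slowly near the tool box.

>>> arm_command([
  [[0, -0.1, 1.5], [0, 0, 0], 7.0],
  [[0, 0, 2.0], [0, 0, 0], 7.0],
  [[0, 0, 1.8], [0, 0, 0], 7.0],
  [[0, 0, 1.0], [0, 0, 0], 7.0],
  [[0, 0, 0.7], [0, 0, 0], 7.0],
  [[0, 0, 0.5], [0, 0, 0], 7.0],
])

```text
clock: 24.65
position: [0.6584, 0.1872, 0.2147]
tool_rot: [3.142, 0.0, 0.091]
force: [-0.8, -0.1, 0.1]
grip_width: 0.07
finger_force: 0.0
```

>>> arm_command([
  [[0, 0, 0.5], [0, 0, 0], 7.0],
  [[0, 0, 0.5], [0, 0, 0], 7.0],
  [[0, 0, 0.4], [0, 0, 0], 7.0],
  [[0, 0, 0], [0, 0, 0], 7.0],
  [[0, 0, 0], [0, 0, 0], 3.0],
  [[0, 0, 0], [0, 0, 0], 3.0],
  [[0, 0, 0], [0, 0, 0], 3.0],
  [[0, 0, 0], [0, 0, 0], 3.0],
  [[0, 0, 0], [0, 0, 0], 3.0],
  [[0, 0, 0], [0, 0, 0], 3.0],
  [[0, 0, 0], [0, 0, 0], 3.0],
])

```text
clock: 25.75
position: [0.6585, 0.1873, 0.2017]
tool_rot: [-3.141, -0.001, 0.091]
force: [-1.8, -0.0, 6.6]
grip_width: 0.0395
finger_force: 40.3
```

>>> arm_command([
  [[0, 0, -1.5], [0, 0, 0], 3.0],
  [[0, 0, -3.0], [0, 0, 0], 3.0],
  [[0, 0, -3.0], [0, 0, 0], 3.0],
  [[0, 0, -1.5], [0, 0, 0], 3.0],
  [[-0.9, 1.8, 0], [0, 0, 0.015], 3.0],
  [[-1.9, 3.8, 0], [0, 0, 0.02], 3.0],
  [[-2.1, 4.0, 0], [0, 0, 0.02], 3.0],
  [[-2.1, 4.0, 0], [0, 0, 0.02], 3.0],
  [[-2.1, 4.0, 0], [0, 0, 0.02], 3.0],
  [[-2.1, 4.0, 0], [0, 0, 0.02], 3.0],
  [[-2.1, 4.0, 0], [0, 0, 0.02], 3.0],
  [[-1.6, 3.6, 0], [0, 0, 0.02], 3.0],
  [[-1.0, 2.0, 0], [0, 0, 0.02], 3.0],
  [[-0.5, 0.8, 0], [0, 0, 0], 3.0],
  [[0, 0, 0], [0, 0, 0], 3.0],
  [[0, 0, 0], [0, 0, 0], 3.0],
])

```text
clock: 27.35
position: [0.4993, -0.1334, 0.2913]
tool_rot: [-3.141, -0.001, -0.083]
force: [-1.3, 0.2, -0.3]
grip_width: 0.0396
finger_force: 40.5
```

```bash
python3 g.py .4978 -.1337 .2077 -.086
```

```text
[ 0.4993 -0.1334  0.2913] (array([-0.15,  0.05,  8.36]), array([-0.0006, -0.0005,  0.0032]))
```

>>> arm_command([
  [[-0.15, 0.05, 0.5], [0, 0, 0], 3.0],
  [[0, 0, 1.5], [0, 0, 0], 3.0],
  [[0, 0, 1.5], [0, 0, 0], 3.0],
  [[0, 0, 1.0], [0, 0, 0], 3.0],
  [[0, 0, 1.0], [0, 0, 0], 3.0],
  [[0, 0, 1.0], [0, 0, 0], 3.0],
  [[0, 0, 0.6], [0, 0, 0], 3.0],
  [[0, 0, 0.4], [0, 0, 0], 3.0],
  [[0, 0, 0.3], [0, 0, 0], 3.0],
  [[0, 0, 0.2], [0, 0, 0], 3.0],
  [[0, 0, 0.2], [0, 0, 0], 3.0],
  [[0, 0, 0], [0, 0, 0], 3.0],
])

```text
clock: 28.55
position: [0.4972, -0.1348, 0.2092]
tool_rot: [-3.142, -0.0, -0.084]
force: [0.3, 0.4, -1.4]
grip_width: 0.0396
finger_force: 40.5
```

>>> arm_command([
  [[0, 0, 0.1], [0, 0, 0], 3.0],
  [[0, 0, 0.05], [0, 0, 0], 5.0],
  [[0, 0, 0], [0, 0, 0], 7.0],
  [[0, 0, 0], [0, 0, 0], 7.0],
  [[0, 0, 0], [0, 0, 0], 7.0],
  [[0, 0, -1.5], [0, 0, 0], 7.0],
  [[0, 0, -3.0], [0, 0, 0], 8.5],
  [[0, 0, -3.5], [0, 0, 0], 8.5],
  [[0, 0, -4.0], [0, 0, 0], 8.5],
  [[0, 0, -4.0], [0, 0, 0], 8.5],
  [[0, 0, -4.0], [0, 0, 0], 8.5],
  [[0, 0, -3.0], [0, 0, 0], 8.5],
  [[0, 0, 0], [0, 0, 0], 8.5],
  [[0, 0, 0], [0, 0, 0], 8.5],
])

```text
clock: 29.95
position: [0.497, -0.1348, 0.4379]
tool_rot: [3.141, -0.001, -0.084]
force: [-0.5, -0.0, -1.0]
grip_width: 0.0852
finger_force: 0.0
```

```bash
python3 - <<'E'
from h import *
p=bot.grab_frame("scene");w=bot.grab_frame("wrist")
a=cv2.resize(p["frame"][110:330,180:480,::-1],(400,293));b=cv2.resize(w["frame"][:,:,::-1],(391,293))
cv2.imwrite("pics/f.png",np.hstack([a,b]))
E
```

```text
(no output)
```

View pics/f.png

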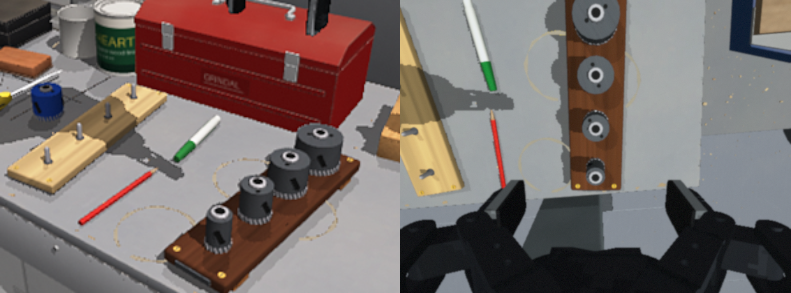

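All four saws stand level on the rack in size order (left half: 218,230; 255,200; 288,172; 318,148). The dowel board is empty and the blue saw is untouched.

```bash
python3 -c "
from workcell import bot
print(bot.job_done())"
```

```text
the job is handed in; nothing more can be done
None
```

All four hole saws stand flat over their own spigots on the job rack, the blue look-alike was left alone, and the job was handed in at about 30 s; no verdict came back.

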